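Nudge dish and reference disc into the stage insert

ROBOT

A 7-joint arm with a two-finger parallel gripper is mounted at the origin on a cart in front of the work surface, level with it; the furniture and walls round the work are solid. World frame = base frame: x ahead of the robot, y to its left, z up, the work surface at z = 0. Lengths are in m, angles in degrees, forces in N, time in s.
With the tool pointing down it reaches from about 0.425 to 0.875 m from the base axis. Payload 4.7 kg.
Tool frame: the origin (TCP) lies at the very end of the fingers, on their centre line; the grasp point (between the pads) lies 19 mm behind it; z points along the fingers, y is the direction in which the jaws open and shut (so a half turn about z gives the same grasp; the last joint's range is limited). The gripper opens to 87 mm and grips with 3 to 60 N. Pads are 19 mm wide; open, the fingers measure 117 mm over their backs; the gripper's body (75 mm by 190 mm) begins 51 mm behind the grasp point.
Start: joints at [-75.682, 18.392, -4.016, 83.108, 1.295, 78.541, -3.26], TCP at [0.152, 0.632, 0.223] pointing down, gripper open.
Joint ranges: [-163.93, 163.93], [-17.29, 119.83], [-79.2, 71.16], [3.27, 140.29], [-89.18, 269.18], [5.43, 117.66], [-154.24, 154.24]. Speed limits (degrees/s): [147.25, 147.25, 180, 180, 180, 180, 180].

INTERFACE

Orientations are given as [roll, pitch, yaw] about the fixed x, y, z axes, in that order (R = Rz(yaw) Ry(pitch) Rx(roll)).
In Python, from cell import monitor, read_camera, camera_info, env, look_for gives the robot as it stands.
- The arm moves only by the tool servo_tool, never from a script. Its argument "commands" is one flat list of numbers, 6 for each row, row after row: the shift along the tool's x, y, z in mm, then the turn, a rotation vector about the tool's x, y, z in degrees. A call has 1 to 10 rows; each row shifts and turns the commanded pose from where the row before left it, along the tool's axes as they then stand; what a row does not reach is not made up. A row lasts 1/10 s, in which the tool goes at most 50 mm and 8.59 degrees, less where a joint would pass 70% of its speed; a pose out of reach is approached as far as the arm can. A call is refused whole if a number of a shift passes 50 or a number of a turn 8.59, either way. A call with a gripper value outside its range is refused whole. "jaw" is the finger opening in mm, from 0 to 87, set as the call begins (left out, the last holds). The fingers move at their own pace and stop on an object; "newtons" is the grip in N (left out, the last holds). Time passes only in rows, so rows that do not move let the fingers close. It gives the time, the measured TCP pose, the force and the opening at its end, in the units of the state.
- monitor.get_obs(): the state, without advancing time (a new reading comes with each control period).
- read_camera(name): name is "scene" or "top" or "wrist"; returns (picture, depth): 420x560x3 uint8, red, green, blue; 420x560 float32, m along the optical axis (not along the pixel's ray), 0 where there is no reading.
- camera_info(name): a dict with "camera_matrix" (3x3 intrinsics, pixels), "R" (3x3) and "t" (3): a world point X has camera coordinates R X + t; the wrist camera has in their place "T_tool_cam" (4x4, takes a point from camera to tool coordinates, whose origin is the TCP and whose axes are the flange's). Camera axes: x right, y down, z forward; pixel columns grow to the right and rows downward; lengths in m; the calibration is good to about 2 mm. A picture is of the moment at which its call begins: read the wrist's pose just before it. camera_info takes no time and is no camera call.
- env.sign_off(): hands the job in, once; it reports no verdict.
Trained networks look in the newest picture that a camera, given by its name, has taken for a name from the list of things; names that differ only in an ending like _2 or _b are one class to them, and where a whole thing is asked for, a point or a joint stands for the part that bears it (a point fixed in the world has none). Each returns a list of dicts, best first, with "conf" (0 to 1); they miss things now and then, are a little off and sometimes report something else, mostly with a low value. They report only what shows in the picture. A call takes as long as a camera call. They do not tell look-alikes from the thing itself.
- look_for(camera, label): "box" ([left, top, width, height] in pixels, round what is visible of it).
The state is a dict: "time_s": time; "qpos": joint angles; "joint_velocities": joint speeds; "effort": joint torques, N m; "tool_pos": TCP position; "tool_rot": TCP orientation; "force": force on the tool from outside, world axes, zero at the start; "wrist_torque": the same for the moment, N m; "grip_width": finger opening in m.
Only numpy, scipy, OpenCV 4.12 (cv2) and the standard library are available. Lean on these libraries where they do the work, as an engineer would, in place of code of your own. Each camera call takes 0.05 s, during which the arm holds its last target.

TASK

Load the microscope stage insert (the flat aluminium plate on the desk): with the fingertips, push the petri dish across the plate until it drops into the large round recess, and push the small dark metal disc until it drops into the small round recess, in either order. Only push them along: do not lift or tip them up. Both must end lying flat on the floor of their own recess, and the vial, coverslip box and slide mailer beside the plate are left where they stand.

Things in the scene. Friction and masses are not known exactly. Their poses are not given: they have to be found in the camera images.
- insert: Stage insert: bare aluminium plate 152 x 236 mm (its x by y), fixed, flat deck 14 mm above the desk. Origin: centre of its underside. Two round recesses lie side by side in its +x half (away from the robot); dish and disc start on its -x half. Beyond each recess stand two stop pins, 5 mm thick, 9 mm high, centred 5.5 mm outside the recess wall, 37 degrees either side of +x.
- large_recess (a point): Centre of the mouth of the large recess, at deck height, at (28, 56) mm in the insert; 64 mm in diameter, 6 mm deep. Its z axis points up. The dish belongs here.
- small_recess (a point): Centre of the mouth of the small recess, at deck height, at (28, -56) mm in the insert; 42 mm in diameter, 6 mm deep. Its z axis points up. The dark metal disc belongs here.
- dish: Closed petri dish, clear with pale contents, 16 mm high, 30 g or so, loose. Lid 58 mm in diameter from 4 mm height to the top; below that the base, 55 mm in diameter. Origin: centre of its underside; z up. Starts flat on the deck, on either side; seated it stands 10 mm above the deck.
- reference_disc: Dark steel calibration disc with a glass window on top, 36 mm in diameter, 12 mm thick, 60 g or so, loose. Origin: centre of its underside; z up. Starts flat on the deck, on the side where the dish is not; seated it stands 6 mm above the deck.
- vial: Bystander: glass vial with a white cap, 22 mm across, 52 mm high, standing on the desk beyond the +y end of the plate. Origin: centre of its underside.
- coverslip_box: Bystander: small white box, 29 x 29 x 17 mm, on the desk beyond the +x side of the plate. Origin: centre of its underside.
- slide_mailer: Bystander: flat white plastic case, 34 x 84 x 15 mm, on the desk beyond the -y end of the plate. Origin: centre of its underside.
There are look-alikes about, which are no part of the job. Several things have the shape of the dish; the one meant has the colours described above. What is shaped like the reference_disc but brown is not meant.

How it is judged:
By the outcome, as a careful person would: the job done as asked, in the order asked, and still so for the second after the job is handed in, with the robot touching nothing.
It also fails if it takes over 58 s, if anything falls off the work surface, if the arm or the gripper's body presses on something with over 40 N, if the wrist force passes 120 N, or if a joint passes its speed limit or range.

## Working session

There is one attempt and no reset: what is moved stays moved. The work goes in short steps, Python scripts to look and compute and a tool call to move; the robot and the scene stay as the last step left them, time stands still between calls to the robot, and variables do not carry over. Pictures are saved under pics/ and viewed, and the job is handed in when it is done.

Besides the shell and the picture viewer there is one more tool, called after "Request:" as name(argument=value, ...) on one line, values as JSON. servo_tool: Moves the arm, as the interface text tells. Its arguments: {"type":"object","properties":{"commands":{"type":"array","items":{"type":"number"}},"jaw":{"type":"number"},"newtons":{"type":"number"}},"required":["commands"]}

```bash
ls; mkdir -p pics
python3 - <<'E'
from cell import monitor, read_camera, camera_info, env, look_for
import cv2,numpy as np
o=monitor.get_obs(); print(o)
for n in ["scene","top"]:
    p,d=read_camera(n); cv2.imwrite(f"pics/{n}0.png",p[:,:,::-1]); np.savez(f"pics/{n}0.npz",p=p,d=d)
    ci=camera_info(n); print(n,ci)
    for l in ["insert","dish","reference_disc","vial","coverslip_box","slide_mailer"]:
        try: print(l,[(np.round(x['box']).tolist(),round(x['conf'],2)) for x in look_for(n,l)])
        except Exception as e: print(l,e)
print(camera_info("wrist"), monitor.get_obs()['time_s'])
E
```

```text
pics
{'time_s': 0.0, 'qpos': array([-75.68313463,  18.43908796,  -4.01688157,  83.17491911,
         1.29567421,  78.54016255,  -3.26221885]), 'joint_velocities': array([-0.11433823, -0.07017117,  0.00572415,  0.05925843,  0.0854218 ,
        0.03771936, -0.05453541]), 'effort': array([-6.61266840e-04, -4.91284633e+01, -4.04070541e-01, -3.12528384e+01,
       -6.37957896e-02,  4.37191164e-02,  1.72622158e-04]), 'tool_pos': array([0.15174936, 0.63147157, 0.22146123]), 'tool_rot': array([-1.79891117e+02,  5.96494238e-03,  1.66492087e+02]), 'force': array([0.86546273, 0.30974131, 0.76584216]), 'wrist_torque': array([ 0.00846501, -0.04424024,  0.01322261]), 'grip_width': 0.08723463035008765}
scene {'camera_matrix': array([[438.27474673,   0.        , 281.47477478],
       [  0.        , 438.27474673, 214.53655475],
       [  0.        ,   0.        ,   1.        ]]), 'R': array([[-0.83401919, -0.55118126, -0.0247226 ],
       [-0.2774949 ,  0.45777694, -0.84465191],
       [ 0.47687374, -0.69759551, -0.53474474]]), 't': array([0.47823689, 0.16392898, 0.63649765])}
insert [([227.0, 193.0,
[... 1116 characters left out ...]
191.0, 12.0, 20.0], 0.61)]
coverslip_box [([248.0, 159.0, 114.0, 130.0], 0.45)]
slide_mailer [([326.0, 121.0, 18.0, 39.0], 0.56), ([250.0, 157.0, 113.0, 133.0], 0.21)]
{'camera_matrix': array([[345.92998547,   0.        , 281.06464125],
       [  0.        , 345.92998547, 208.44255141],
       [  0.        ,   0.        ,   1.        ]]), 'T_tool_cam': array([[ 3.32669713e-04, -9.70733633e-01, -2.40158497e-01,
         6.66912669e-02],
       [ 9.99999819e-01,  2.02671944e-04,  5.65997799e-04,
        -2.59693361e-04],
       [-5.00759710e-04, -2.40158641e-01,  9.70733525e-01,
        -1.62535657e-01],
       [ 0.00000000e+00,  0.00000000e+00,  0.00000000e+00,
         1.00000000e+00]])} 0.7
```

Run:
```python
import cv2
a=cv2.imread("pics/top0.png"); cv2.imwrite("pics/top0c.png",cv2.resize(a[100:340,160:440],None,fx=2.8,fy=2.5,interpolation=cv2.INTER_CUBIC))
a=cv2.imread("pics/scene0.png"); cv2.imwrite("pics/scene0c.png",cv2.resize(a[160:370,200:400],None,fx=2.8,fy=2.8,interpolation=cv2.INTER_CUBIC))
```

```text
(no output)
```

View pics/top0.png

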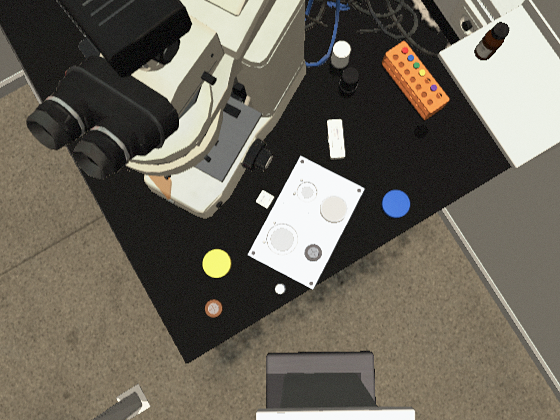

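View pics/top0c.png

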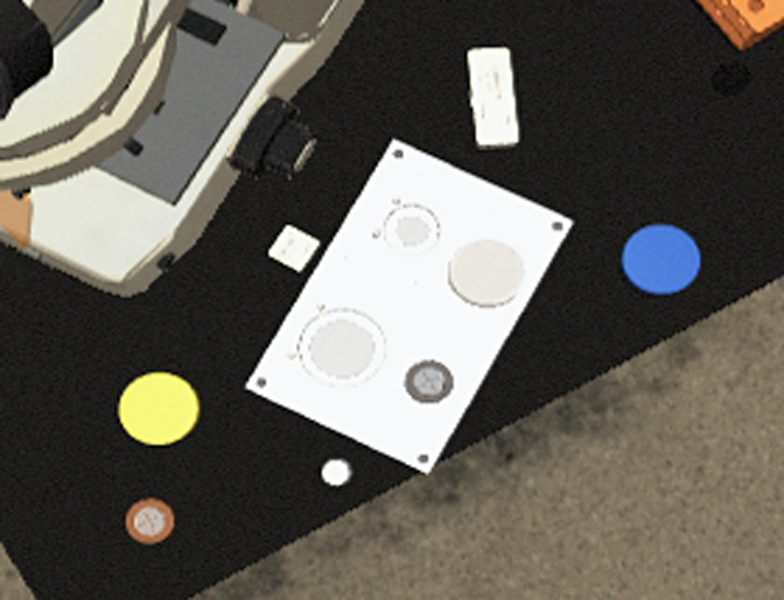

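View pics/scene0c.png

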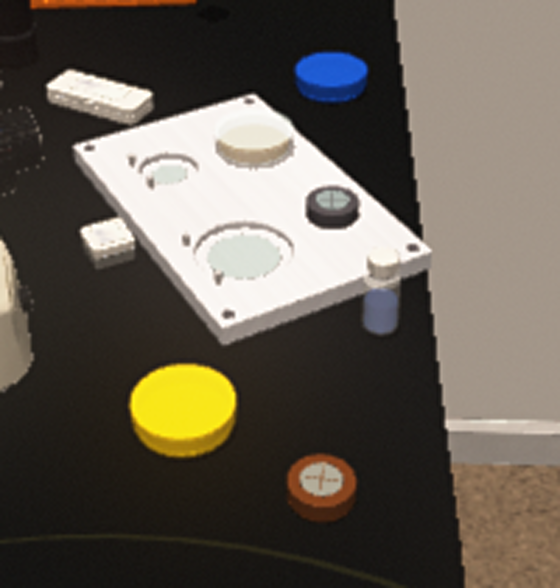

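```bash
cat > h.py <<'E'
import numpy as np, cv2
from scipy.spatial.transform import Rotation as Ro
from cell import monitor, read_camera, camera_info, env, look_for
def ray(ci,R,t,uv,z):
    K=ci['camera_matrix']; d=np.linalg.inv(K)@np.array([uv[0],uv[1],1.]); C=-R.T@t; w=R.T@d
    return (C+w*(z-C[2])/w[2])
def top(uv,z):
    ci=camera_info("top"); return ray(ci,ci['R'],ci['t'],uv,z)
def wristRt(o):
    T=np.eye(4); T[:3,:3]=Ro.from_euler('xyz',o['tool_rot'],degrees=True).as_matrix(); T[:3,3]=o['tool_pos']
    W=T@camera_info("wrist")['T_tool_cam']; R=W[:3,:3].T; return R,-R@W[:3,3]
def wrist(o,uv,z):
    R,t=wristRt(o); return ray(camera_info("wrist"),R,t,uv,z)
E
python3 - <<'E'
from h import *
f=np.load("pics/top0.npz"); p,d=f['p'],f['d']
m=(p.min(2)>150).astype(np.uint8); 
m[:, :] = cv2.morphologyEx(m,cv2.MORPH_CLOSE,np.ones((9,9)))
n,l,s,c=cv2.connectedComponentsWithStats(m); k=l[170,310]; print(s[k])
cn=max(cv2.findContours((l==k).astype(np.uint8),cv2.RETR_EXTERNAL,cv2.CHAIN_APPROX_NONE)[0],key=len)
r=cv2.minAreaRect(cn); b=cv2.boxPoints(r); print(b)
w=np.array([top(q,.014) for q in b]); print(w.round(4), [np.linalg.norm(w[i]-w[i-1]) for i in range(4)], w.mean(0))
for n_,uv,z in [("dish",(333,209),.030),("disc",(313.3,252.5),.026),("large",(282,238),.011),("small",(307,191),.011),("blue",(396,204),.016),("vial",(280,289),.052),("cbox",(264,198),.017),("mailer",(336,139),.015)]:
    print(n_,top(uv,z).round(4))
# tall points cloud
ci=camera_info("top");K=ci['camera_matrix'];v,u=np.mgrid[:420,:560]
P=np.stack([(u-K[0,2])/K[0,0]*d,(v-K[1,2])/K[1,1]*d,d],-1).reshape(-1,3)
X=((P-ci['t'])@ci['R']); ok=(d.ravel()>0)&(X[:,2]>0.07)&(X[:,0]>0.3); X=X[ok]; np.save('tall.npy',X)
g=set()
for a in np.arange(.3,.9,.04):
    print(round(a,2),[ (lambda q: int(1000*q[:,2].max()) if len(q) else 0)(X[(abs(X[:,0]-a)<.02)&(abs(X[:,1]-y)<.02)]) for y in np.arange(.5,-.4,-.04)])
E
```

```text
[ 248  156  116  134 8626]
[[230.61816 249.78659]
 [283.27502 146.4231 ]
 [364.45282 187.77783]
 [311.79596 291.14133]]
[[ 0.4728  0.2076  0.014 ]
 [ 0.6901  0.0962  0.014 ]
 [ 0.5982 -0.0729  0.014 ]
 [ 0.3858  0.0419  0.014 ]] [np.float64(0.18711407570965116), np.float64(0.244245793481222), np.float64(0.19242433293159403), np.float64(0.24143317106602194)] [0.53671072 0.06819053 0.014     ]
dish [ 0.552  -0.0045  0.03  ]
disc [0.4637 0.0376 0.026 ]
large [0.4957 0.1014 0.011 ]
small [0.5938 0.0476 0.011 ]
blue [ 0.5624 -0.1371  0.016 ]
vial [0.3917 0.1054 0.052 ]
cbox [0.5794 0.1377 0.017 ]
mailer [ 0.7042 -0.016   0.015 ]
0.3 [0, 0, 0, 0, 0, 0, 0, 0, 0, 0, 0, 0, 0, 0, 0, 0, 0, 0, 0, 0, 0, 0, 0]
0.34 [0, 0, 0, 0, 0, 0, 0, 0, 0, 0, 0, 0, 0, 0, 0, 0, 0, 0, 0, 0, 0, 0, 0]
0.38 [0, 0, 0, 0, 0, 0, 0, 0, 0, 0, 0, 0, 0, 0, 0, 0, 0, 0, 0, 0, 0, 0, 0]
0.42 [0, 0, 0, 0, 0, 0, 0, 0, 0, 0, 0, 0, 0, 0, 0, 0, 0, 0, 0, 0, 0, 0, 0]
0.46 [0, 0, 0, 0, 0, 0, 0, 0, 0, 0, 0, 0, 0, 0, 0, 0, 0, 0, 0, 0, 0, 0, 0]
0.5 [0, 0, 0, 0, 0, 0, 0, 0, 0, 0, 0, 0, 0, 0, 0, 0, 0, 0, 0, 0, 0, 0, 0]
0.54 [0, 0, 0, 0, 48
[... 195 characters left out ...]
98, 90, 0, 0, 0, 0, 0, 0, 0, 0, 324, 325, 325, 324, 195]
0.66 [0, 0, 0, 459, 471, 606, 609, 609, 607, 167, 78, 0, 0, 0, 0, 0, 0, 325, 325, 325, 326, 324, 0]
0.7 [0, 0, 0, 0, 451, 586, 0, 498, 452, 385, 0, 0, 0, 0, 0, 0, 0, 324, 325, 325, 326, 324, 0]
0.74 [0, 0, 0, 0, 0, 0, 0, 450, 451, 390, 316, 0, 0, 0, 0, 0, 325, 325, 394, 326, 344, 342, 0]
0.78 [0, 0, 0, 0, 0, 0, 0, 390, 400, 404, 390, 0, 0, 0, 0, 0, 0, 324, 324, 325, 345, 0, 259]
0.82 [0, 0, 0, 0, 0, 0, 0, 385, 0, 312, 380, 316, 0, 74, 73, 0, 0, 0, 0, 336, 344, 310, 279]
0.86 [0, 0, 0, 0, 0, 0, 0, 0, 0, 0, 314, 315, 0, 86, 83, 0, 0, 0, 200, 255, 257, 304, 0]
0.9 [0, 0, 0, 0, 0, 0, 0, 0, 0, 0, 0, 0, 0, 84, 80, 0, 0, 0, 218, 239, 0, 0, 0]
```

```bash
cat >> h.py <<'E'
def plan(target,yaw,n,start=None,yaw0=None,vlim=48):
    o=monitor.get_obs(); s=np.array(o['tool_pos'] if start is None else start)*1000; y=o['tool_rot'][2] if yaw0 is None else yaw0
    D=(np.array(target)*1000-s)/n; dy=((yaw-y+180)%360-180)/n
    print("n",n,"step",np.linalg.norm(D).round(1),"dyaw",round(dy,2))
    for i in range(n):
        a=np.radians(y+dy*i); ex=np.array([np.cos(a),np.sin(a)]); ey=np.array([np.sin(a),-np.cos(a)])
        print(f"{D[:2]@ex:.0f},{D[:2]@ey:.0f},{-D[2]:.0f},0,0,{-dy:.1f},")
E
python3 - <<'E'
from h import *
plan((.518,.074,.18),118,16)
E
```

```text
n 16 step 41.8 dyaw -3.03
-30,-29,3,0,0,3.0,
-32,-27,3,0,0,3.0,
-33,-25,3,0,0,3.0,
-35,-23,3,0,0,3.0,
-36,-22,3,0,0,3.0,
-37,-20,3,0,0,3.0,
-38,-18,3,0,0,3.0,
-39,-16,3,0,0,3.0,
-39,-14,3,0,0,3.0,
-40,-11,3,0,0,3.0,
-41,-9,3,0,0,3.0,
-41,-7,3,0,0,3.0,
-41,-5,3,0,0,3.0,
-42,-3,3,0,0,3.0,
-42,-1,3,0,0,3.0,
-42,2,3,0,0,3.0,
```

Request:
servo_tool(commands=[-15,-14,1,0,0,1.5,-30,-29,3,0,0,3,-32,-27,3,0,0,3,-33,-25,3,0,0,3,-35,-23,3,0,0,3,-36,-22,3,0,0,3,-37,-20,3,0,0,3,-38,-18,3,0,0,3,-39,-16,3,0,0,3,-39,-14,3,0,0,3], jaw=35)

```text
time_s: 1.7
tool_pos: [0.3618, 0.2927, 0.1948]
tool_rot: [179.9, -0.0, 137.9]
force: [0.2, 0.1, -0.2]
grip_width: 0.0352
```

Request:
servo_tool(commands=[-40,-11,3,0,0,3,-41,-9,3,0,0,3,-41,-7,3,0,0,3,-41,-5,3,0,0,3,-42,-3,3,0,0,3,-36,-1,3,0,0,3,-30,0,3,0,0,3,-20,1,2,0,0,1.5,-10,1,0,0,0,0])

```text
time_s: 2.6
tool_pos: [0.5218, 0.0337, 0.1714]
tool_rot: [-180.0, 0.0, 115.4]
force: [-0.2, -0.1, 0.3]
grip_width: 0.0347
```

Run:
```python
from h import *
o=monitor.get_obs(); p,d=read_camera("wrist"); np.savez("pics/w1.npz",p=p,d=d,**o); cv2.imwrite("pics/w1.png",p[:,:,::-1])
print(o['time_s'],o['tool_pos'],o['tool_rot'],o['qpos'])
for l in ["dish","reference_disc","insert"]: print(l,[(np.round(x['box'],1).tolist(),round(x['conf'],2)) for x in look_for("wrist",l)])
```

```text
2.6 [0.52178074 0.03369038 0.17143755] [-1.79983404e+02  1.38516161e-02  1.15370854e+02] [-37.02659453   4.72379542  32.15394737 106.08467278  -2.65423539
  69.94404915  21.32171227]
dish [([263.8, 220.5, 63.6, 37.0], 0.6), ([156.9, 16.8, 273.6, 299.7], 0.41)]
reference_disc [([207.1, 144.3, 41.7, 43.9], 0.78), ([154.6, 15.9, 275.8, 300.5], 0.31)]
insert [([155.6, 20.1, 277.0, 296.1], 0.92)]
```

View pics/w1.png

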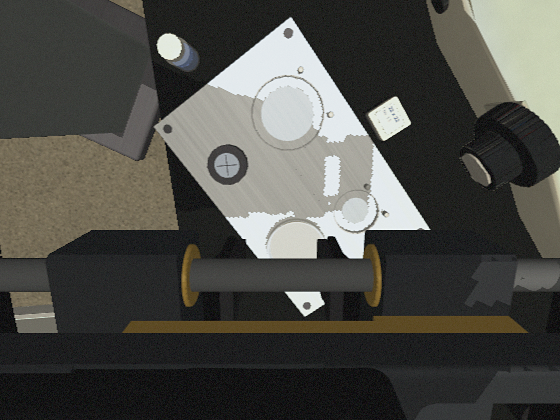

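Run:
```python
from h import *
plan((.582,-.06,.15),118,4)
o=dict(np.load("pics/w1.npz")); 
for n,uv,z in [("large",(288,112.5),.014),("small",(355.5,211),.014),("disc",(227.3,164.8),.026)]: print(n,wrist(o,uv,z))
```

```text
n 4 step 29.1 dyaw 0.6
-28,3,5,0,0,-0.6,
-28,3,5,0,0,-0.6,
-29,3,5,0,0,-0.6,
-29,2,5,0,0,-0.6,
large [0.49408841 0.10356005 0.014     ]
small [0.59155575 0.04948977 0.014     ]
disc [0.46467591 0.0395971  0.026     ]
```

Good agreement with the top camera. The rest position was 0.04 m short, so I step back behind the dish and look again.

Request:
servo_tool(commands=[-14,2,3,0,0,-0.6,-26,2,5,0,0,-0.6,-26,3,5,0,0,-0.6,-24,2,5,0,0,-0.6,-16,1,3,0,0,0,-8,1,0,0,0,0,0,0,0,0,0,0])

```text
time_s: 3.5
tool_pos: [0.5827, -0.0609, 0.1506]
tool_rot: [-180.0, -0.0, 117.9]
force: [-0.1, 0.1, -0.4]
grip_width: 0.0349
```

Run:
```python
from h import *
o=monitor.get_obs(); p,d=read_camera("wrist"); np.savez("pics/w2.npz",p=p,d=d,**o); cv2.imwrite("pics/w2.png",p[:,:,::-1])
print(o['time_s'],o['tool_pos'],o['tool_rot'],o['qpos'])
cv2.imwrite("pics/w2c.png",cv2.resize(p[:,:,::-1][40:250,100:400],None,fx=2.6,fy=2.6,interpolation=cv2.INTER_CUBIC))
```

```text
3.5 [ 0.58267428 -0.06086186  0.15055618] [-1.79997138e+02 -1.50044291e-02  1.17921611e+02] [-27.48641379  14.92894291  36.10967157  99.10195589  -9.36988554
  69.01209437  38.99726708]
```

View pics/w2.png

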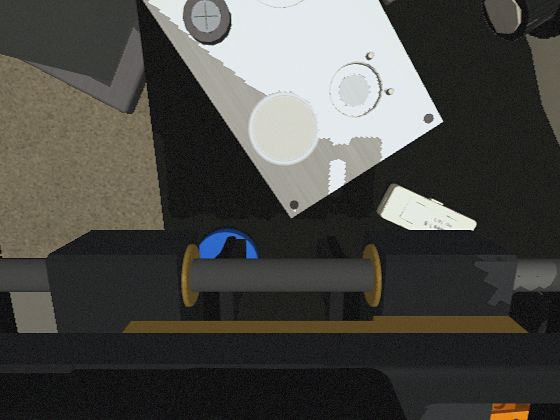

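View pics/w2c.png

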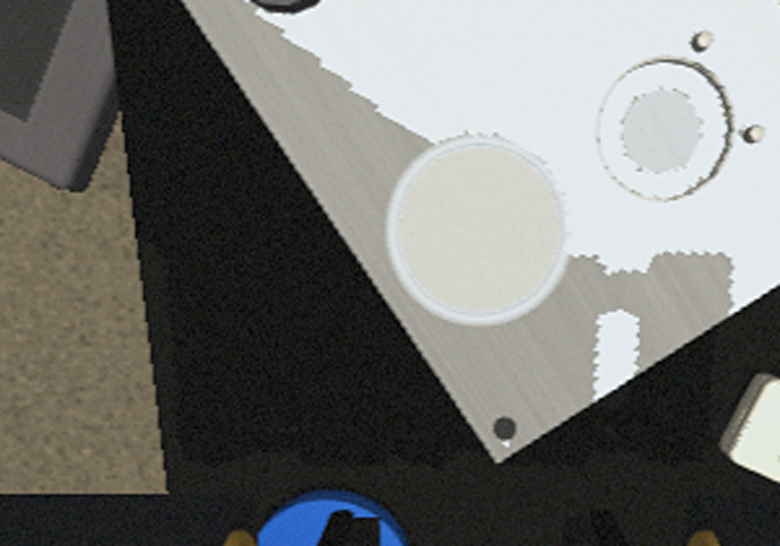

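Run:
```python
from h import *
o=dict(np.load("pics/w2.npz")); 
D=wrist(o,(283.5,128.5),.030); S=wrist(o,(100+666/2.6,40+128/2.6),.014); H=wrist(o,(100+505/2.6,40+428/2.6),.014)
L=np.array([.4943,.1033,.014]); L2=S+(L-S)
print("dish",D,"small",S,"hole",H)
# plate pose from L,S avg
S=(S+np.array([.5916,.0495,.014]))/2; v=(L-S)[:2]; print(np.linalg.norm(v)); ey=v/np.linalg.norm(v); ex=np.array([ey[1],-ey[0]]); mid=(L+S)[:2]/2
L_=mid+.056*ey; S_=mid-.056*ey; print("yaw",np.degrees(np.arctan2(ex[1],ex[0])),"L",L_,"S",S_)
org=mid-.028*ex
for n,q in [("dish",D[:2]),("disc",np.array([.4644,.039]))]: print(n,((q-org)@ex).round(4),((q-org)@ey).round(4))
u=L_-D[:2]; print("dist",np.linalg.norm(u),"dir yaw",np.degrees(np.arctan2(u[1],u[0])))
u/=np.linalg.norm(u); T=D[:2]-.052*u; print("start",T)
a=np.degrees(np.arctan2(u[1],u[0])); plan((*T,.018),a,5)
# finger depth
d=o['d']; print(d[262,180:390:10])
```

```text
dish [ 0.55439771 -0.00594963  0.03      ] small [0.59253936 0.04957188 0.014     ] hole [ 0.59399629 -0.05977608  0.014     ]
0.11157725728317848
yaw 61.19337324369319 L [0.49411479 0.10340185] S [0.59225489 0.04943409]
dish -0.0388 -0.0495
disc -0.0428 0.051
dist 0.12486704327025464 dir yaw 118.86692523174204
start [ 0.57950211 -0.05148829]
n 5 step 26.6 dyaw 0.18
2,0,27,0,0,-0.2,
2,0,27,0,0,-0.2,
2,0,27,0,0,-0.2,
2,0,27,0,0,-0.2,
2,0,27,0,0,-0.2,
[0.07570046 0.08144301 0.0829419  0.083279   0.08286979 0.08234574
 0.08291524 0.08284897 0.08299373 0.08249613 0.08321133 0.08330653
 0.08278429 0.08316834 0.08181313 0.08372191 0.08325355 0.08331506
 0.08223608 0.08272129 0.07767297]
```

Request:
servo_tool(commands=[2,0,20,0,0,-0.5,2,0,30,0,0,-0.5,2,0,30,0,0,0,2,0,28,0,0,0,2,0,14,0,0,0,0,0,6,0,0,0,0,0,0,0,0,0])

```text
time_s: 4.25
tool_pos: [0.5777, -0.0519, 0.0227]
tool_rot: [180.0, -0.0, 119.0]
force: [-0.6, -0.3, 0.2]
grip_width: 0.035
```

Run:
```python
from h import *
o=monitor.get_obs(); p,d=read_camera("wrist"); cv2.imwrite("pics/w3.png",p[:,:,::-1])
q,_=read_camera("scene"); cv2.imwrite("pics/s3.png",cv2.resize(q[:,:,::-1][130:340,180:420],None,fx=3,fy=2.8))
print(o['time_s'],o['tool_pos'],o['tool_rot'],o['force'])
```

```text
4.25 [ 0.57774777 -0.051906    0.02266659] [ 1.79998234e+02 -2.01983375e-02  1.18950626e+02] [-0.59294214 -0.2569333   0.20534553]
```

View pics/w3.png

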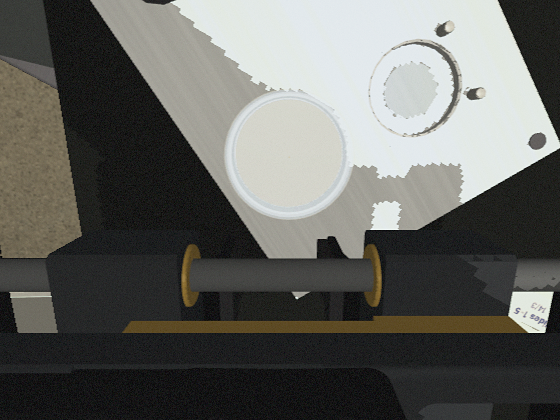

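View pics/s3.png

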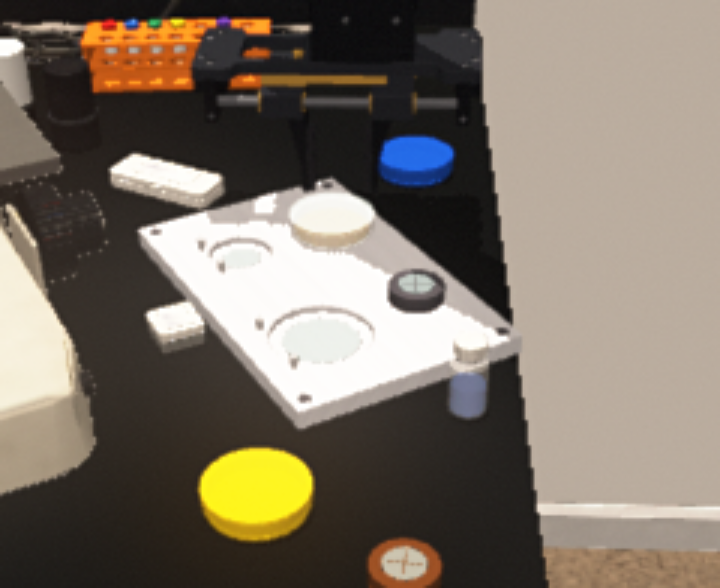

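Run:
```python
from h import *
o=monitor.get_obs()
D=wrist(o,(288,155),.030); S=wrist(o,(416.5,88),.014); print(D,S)
L=np.array([.4941,.1034])
R=Ro.from_euler('xyz',o['tool_rot'],degrees=True).as_matrix()
for q in (D[:2],L): print((R[:2,:2].T@(q-o['tool_pos'][:2])).round(4))
u=L-D[:2]; print(np.linalg.norm(u),np.degrees(np.arctan2(u[1],u[0])))
```

```text
[ 0.555324   -0.00612365  0.03      ] [0.59422554 0.04965265 0.014     ]
[0.0521 0.0018]
[0.1775 0.0012]
0.12547433546828476 119.20530365592602
```

Request:
servo_tool(commands=[0,1.5,3,0,0,0,3,0,2,0,0,0,5,0,0,0,0,0,5,0,0,0,0,0,5,0,0,0,0,0,5,0,0,0,0,0,5,0,0,0,0,0,6,0,0,0,0,0,6,0,0,0,0,0,6,0,0,0,0,0])

```text
time_s: 5.35
tool_pos: [0.5566, -0.0112, 0.0176]
tool_rot: [180.0, -0.0, 118.9]
force: [1.0, -0.1, -0.8]
grip_width: 0.0349
```

```bash
cat > look.py <<'E'
from h import *
import sys
n=sys.argv[1]; cams=sys.argv[2:]
o=monitor.get_obs(); print(o['time_s'],o['tool_pos'].round(4),o['tool_rot'].round(2),o['force'].round(2))
im=[]
for c in cams:
    p,d=read_camera(c); np.savez(f"pics/{n}_{c}.npz",p=p,d=d,**o); p=p[:,:,::-1]
    if c=="scene": p=cv2.resize(p[150:330,200:380],(560,560))[:420*1]
    if c=="top": p=cv2.resize(p[140:300,230:410],(560,498))
    cv2.imwrite(f"pics/{n}_{c}.png",p)
E
python3 look.py a1 wrist
```

```text
5.35 [ 0.5566 -0.0112  0.0176] [179.99  -0.   118.89] [ 1.   -0.08 -0.8 ]
```

View pics/a1_wrist.png

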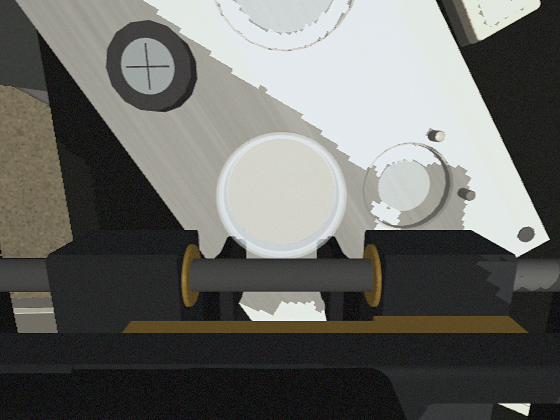

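Run:
```python
from h import *
o=monitor.get_obs(); D=wrist(o,(282,193.5),.030); C=wrist(o,(151,65),.026);L=wrist(o,(283,-8),.014)
R=Ro.from_euler('xyz',o['tool_rot'],degrees=True).as_matrix()
for q in (D,C,np.array([.4941,.1034])): print((R[:2,:2].T@(q[:2]-o['tool_pos'][:2])).round(4))
```

```text
[ 0.0357 -0.0009]
[ 0.0894 -0.0554]
[0.1292 0.0006]
```

Request:
servo_tool(commands=[6,0.2,0,0,0,0,6,0.2,0,0,0,0,6,0.2,0,0,0,0,6,0.2,0,0,0,0,6,0.2,0,0,0,0,6,0.2,0,0,0,0,6,0.2,0,0,0,0,6,0.2,0,0,0,0,6,0.2,0,0,0,0,4,0,0,0,0,0])

```text
time_s: 6.4
tool_pos: [0.5301, 0.0407, 0.0176]
tool_rot: [180.0, -0.0, 118.9]
force: [-0.4, -0.1, 0.3]
grip_width: 0.0349
```

```bash
python3 look.py a2 wrist
```

```text
6.4 [0.5301 0.0407 0.0176] [ 1.7999e+02 -1.0000e-02  1.1892e+02] [-0.37 -0.1   0.27]
```

View pics/a2_wrist.png

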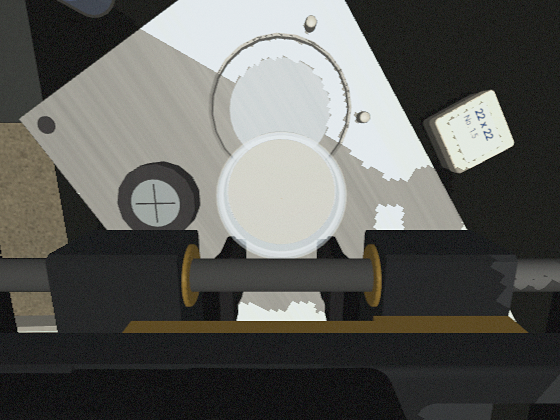

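Run:
```python
from h import *
o=monitor.get_obs(); D=wrist(o,(282,193.5),.030); L=wrist(o,(281,104),.014); C=wrist(o,(158,202),.026)
print(L)
R=Ro.from_euler('xyz',o['tool_rot'],degrees=True).as_matrix()
for q in (D,L,C): print((R[:2,:2].T@(q[:2]-o['tool_pos'][:2])).round(4))
```

```text
[0.49262953 0.10576301 0.014     ]
[ 0.0357 -0.0009]
[ 0.0745 -0.0013]
[ 0.031  -0.0574]
```

Request:
servo_tool(commands=[5,0,0,0,0,0,5,0,0,0,0,0,5,0,0,0,0,0,4,0,0,0,0,0,3,0,0,0,0,0,3,0,0,0,0,0,2,0,0,0,0,0,2,0,0,0,0,0,2,0,0,0,0,0,1,0,0,0,0,0])

```text
time_s: 7.45
tool_pos: [0.5148, 0.0682, 0.0175]
tool_rot: [-180.0, -0.0, 118.9]
force: [-0.0, 0.2, 0.1]
grip_width: 0.0353
```

```bash
python3 look.py a3 wrist
```

```text
7.45 [0.5148 0.0682 0.0175] [-1.800e+02 -1.000e-02  1.189e+02] [-0.02  0.23  0.08]
```

View pics/a3_wrist.png

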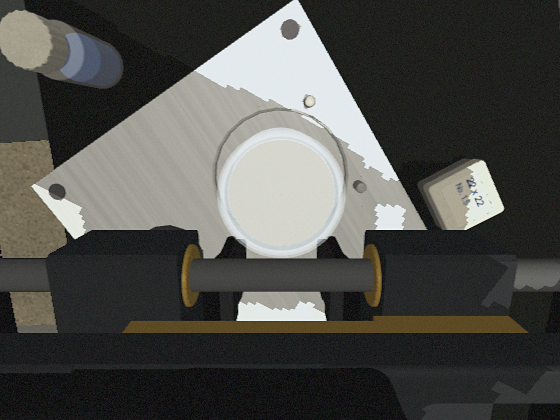

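Request:
servo_tool(commands=[1.5,0,0,0,0,0,1.5,0,0,0,0,0,1.5,0,0,0,0,0,1,0,0,0,0,0,1,0,0,0,0,0,1,0,0,0,0,0,0,0,0,0,0,0])

```text
time_s: 8.2
tool_pos: [0.5112, 0.0748, 0.0176]
tool_rot: [180.0, -0.0, 118.9]
force: [0.1, -0.2, -0.4]
grip_width: 0.0347
```

```bash
python3 look.py a4 wrist scene
python3 - <<'E'
import numpy as np
for n in ("a3","a4"):
    f=np.load(f"pics/{n}_wrist.npz"); d=f['d']; print([np.median(d[r-3:r+4,270:294]).round(4) for r in (145,160,175,190,205,220,235)])
E
```

```text
8.2 [0.5112 0.0748 0.0176] [ 1.800e+02 -1.000e-02  1.189e+02] [ 0.08 -0.2  -0.39]
[np.float32(0.1529), np.float32(0.1537), np.float32(0.1543), np.float32(0.1552), np.float32(0.1557), np.float32(0.1567), np.float32(0.1574)]
[np.float32(0.1535), np.float32(0.1551), np.float32(0.1567), np.float32(0.1584), np.float32(0.1602), np.float32(0.162), np.float32(0.1636)]
```

View pics/a4_wrist.png

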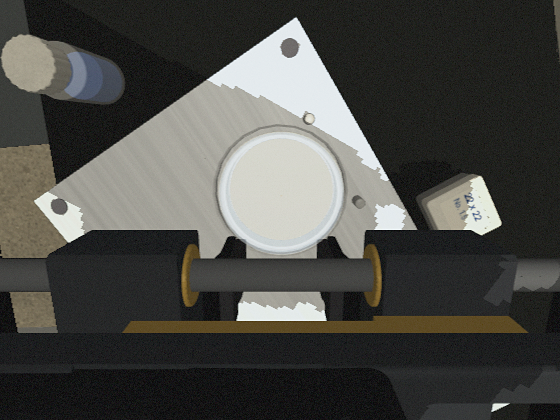

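View pics/a4_scene.png

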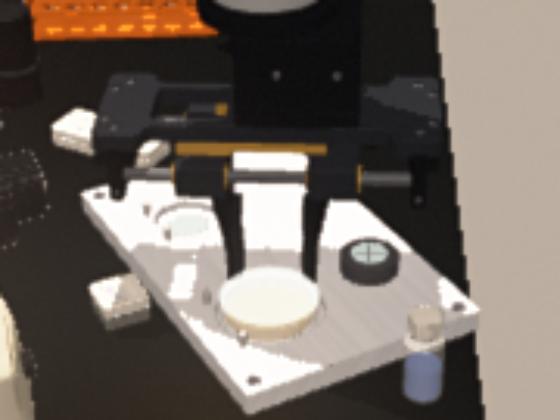

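```bash
cat >> h.py <<'E'
def wz(n,uvs):
    f=np.load(f"pics/{n}_wrist.npz"); R,t=wristRt(f); K=camera_info("wrist")['camera_matrix']
    for u,v in uvs:
        z=np.median(f['d'][v-2:v+3,u-2:u+3]); c=np.linalg.inv(K)@[u,v,1]*z; X=R.T@(c-t); print((u,v),X.round(4))
E
python3 - <<'E'
from h import *
for n in ("a2","a3","a4"): wz(n,[(282,150),(282,190),(282,235),(240,190),(325,190),(120,200)])
E
```

```text
(282, 150) [0.5029 0.0882 0.0303]
(282, 190) [0.5113 0.073  0.0304]
(282, 235) [0.5214 0.0546 0.0299]
(240, 190) [0.4951 0.0639 0.0301]
(325, 190) [0.5279 0.0821 0.0301]
(120, 200) [0.4494 0.0326 0.0263]
(282, 150) [0.4877 0.1154 0.0253]
(282, 190) [0.4963 0.1    0.0274]
(282, 235) [0.5061 0.0821 0.0297]
(240, 190) [0.4798 0.0909 0.0275]
(325, 190) [0.5131 0.1094 0.0277]
(120, 200) [0.4303 0.0551 0.0142]
(282, 150) [0.4842 0.1219 0.0242]
(282, 190) [0.493  0.106  0.0243]
(282, 235) [0.5035 0.0871 0.0242]
(240, 190) [0.4762 0.0968 0.0247]
(325, 190) [0.5103 0.1155 0.0241]
(120, 200) [0.4269 0.0617 0.0145]
```

Request:
servo_tool(commands=[-4,0,0,0,0,0,-10,0,0,0,0,0,-14,0,-10,0,0,0,-16,0,-25,0,0,0,-16,0,-35,0,0,0,-10,0,-30,0,0,0,0,0,-10,0,0,0], jaw=35)

```text
time_s: 9.0
tool_pos: [0.5483, 0.0098, 0.1318]
tool_rot: [179.7, 0.2, 118.6]
force: [0.1, -0.0, 0.0]
grip_width: 0.035
```

```bash
python3 look.py b1 wrist
python3 - <<'E'
from h import *
X=np.load('tall.npy'); print(X.shape)
m=(X[:,0]>.56)&(X[:,0]<.75)&(X[:,1]>.05)&(X[:,1]<.2)&(X[:,2]<.3); Y=X[m]
for a in np.arange(.56,.75,.01):
    q=Y[abs(Y[:,0]-a)<.005]
    if len(q): print(a.round(2),"ymin",q[:,1].min().round(3),"zmax",q[:,2].max().round(3))
E
```

```text
9.0 [0.5483 0.0098 0.1318] [179.65   0.19 118.63] [ 0.06 -0.04  0.05]
(54276, 3)
0.59 ymin 0.2 zmax 0.165
0.6 ymin 0.193 zmax 0.168
0.61 ymin 0.188 zmax 0.171
0.62 ymin 0.182 zmax 0.168
0.63 ymin 0.13 zmax 0.17
0.64 ymin 0.125 zmax 0.169
0.65 ymin 0.12 zmax 0.171
0.66 ymin 0.118 zmax 0.171
0.67 ymin 0.126 zmax 0.169
0.68 ymin 0.131 zmax 0.169
0.69 ymin 0.135 zmax 0.17
0.7 ymin 0.136 zmax 0.176
0.71 ymin 0.133 zmax 0.177
0.72 ymin 0.143 zmax 0.177
0.73 ymin 0.158 zmax 0.292
0.74 ymin 0.115 zmax 0.3
```

View pics/b1_wrist.png

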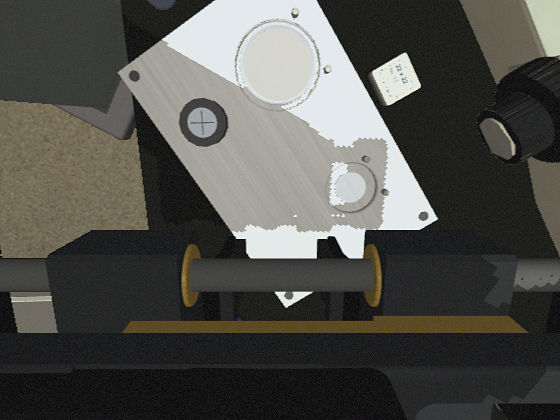

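Run:
```python
from h import *
o=dict(np.load("pics/b1_wrist.npz")); D=wrist(o,(203,121.8),.026); S=wrist(o,(352.5,187),.014); print(D,S,monitor.get_obs()['qpos'].round(1))
o=dict(np.load("pics/a2_wrist.npz")); print(wrist(o,(158.5,202),.026))
o=dict(np.load("pics/a1_wrist.npz")); print(wrist(o,(151.3,65),.026))
D[:2]=(.4645,.0392)
a=np.radians(-29); T=D[:2]-.044*np.array([np.cos(a),np.sin(a)])
print(T); plan((*T,.10),-29,19)
```

```text
[0.46451722 0.03984773 0.026     ] [0.59257653 0.05049731 0.014     ] [-35.5  10.4  35.  105.8  -6.6  65.4  30.5]
[0.46505517 0.04007345 0.026     ]
[0.46497363 0.04036379 0.026     ]
[0.42601673 0.06053162]
n 19 step 7.1 dyaw -7.77
5,-4,2,0,0,7.8,
5,-5,2,0,0,7.8,
4,-6,2,0,0,7.8,
3,-6,2,0,0,7.8,
2,-7,2,0,0,7.8,
1,-7,2,0,0,7.8,
0,-7,2,0,0,7.8,
-0,-7,2,0,0,7.8,
-1,-7,2,0,0,7.8,
-2,-7,2,0,0,7.8,
-3,-6,2,0,0,7.8,
-4,-6,2,0,0,7.8,
-5,-5,2,0,0,7.8,
-5,-4,2,0,0,7.8,
-6,-4,2,0,0,7.8,
-6,-3,2,0,0,7.8,
-7,-2,2,0,0,7.8,
-7,-1,2,0,0,7.8,
-7,-0,2,0,0,7.8,
```

Request:
servo_tool(commands=[3,-3,0,0,0,4,5,-5,2,0,0,7.8,4,-6,2,0,0,7.8,3,-6,2,0,0,7.8,2,-7,2,0,0,7.8,1,-7,2,0,0,7.8,0,-7,2,0,0,7.8,0,-7,2,0,0,7.8,-1,-7,2,0,0,7.8,-2,-7,2,0,0,7.8], jaw=20)

```text
time_s: 10.05
tool_pos: [0.4792, 0.0343, 0.1083]
tool_rot: [-179.9, 0.1, 44.4]
force: [-0.1, 0.9, 0.1]
grip_width: 0.0198
```

Request:
servo_tool(commands=[-3,-6,2,0,0,7.8,-4,-6,2,0,0,7.8,-5,-5,2,0,0,7.8,-5,-4,2,0,0,7.8,-6,-4,2,0,0,7.8,-6,-3,2,0,0,7.8,-7,-2,0,0,0,7.8,-7,-1,0,0,0,7.8,-5,0,0,0,0,7.8,0,0,0,0,0,3.8])

```text
time_s: 11.05
tool_pos: [0.4213, 0.0536, 0.0964]
tool_rot: [179.9, 0.1, -29.5]
force: [0.8, -0.7, 1.4]
grip_width: 0.0203
```

```bash
python3 look.py b2 wrist
python3 - <<'E'
from h import *
o=monitor.get_obs(); print(o['qpos'].round(1))
R=Ro.from_euler('xyz',o['tool_rot'],degrees=True).as_matrix()
print((R.T@(np.array([.4648,.0400,.0175])-o['tool_pos'])).round(4))
E
```

```text
11.05 [0.4213 0.0536 0.0964] [ 1.7992e+02  1.2000e-01 -2.9480e+01] [ 0.84 -0.7   1.44]
[ -46.7   -4.8   34.9  123.2    3.2   61.  -132.9]
[ 0.0443 -0.0096  0.0789]
```

View pics/b2_wrist.png

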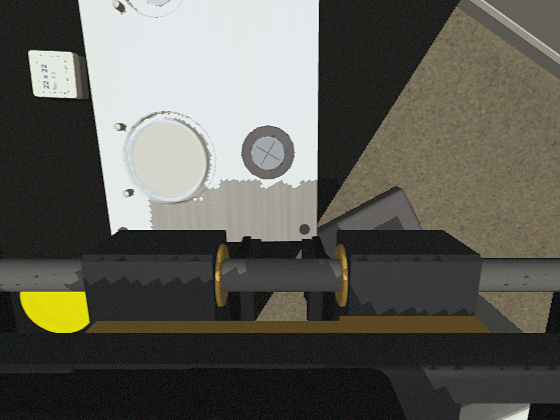

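Run:
```python
from h import *
o=dict(np.load("pics/b2_wrist.npz")); D=wrist(o,(268,152),.026); print(D)
R=Ro.from_euler('xyz',o['tool_rot'],degrees=True).as_matrix()
print((R.T@(D-o['tool_pos'])).round(4))
```

```text
[0.46419628 0.03863448 0.026     ]
[ 0.0449 -0.0081  0.0703]
```

Request:
servo_tool(commands=[0,-3,10,0,0,0,1,-3,18,0,0,0,1,-3,20,0,0,0,0,0,16,0,0,0,0,0,8,0,0,0,0,0,0,0,0,0])

```text
time_s: 11.7
tool_pos: [0.4279, 0.0597, 0.024]
tool_rot: [179.8, 0.1, -29.3]
force: [0.6, -0.6, -1.1]
grip_width: 0.0198
```

```bash
python3 look.py b3 wrist
```

```text
11.7 [0.4279 0.0597 0.024 ] [ 1.7982e+02  1.0000e-01 -2.9260e+01] [ 0.58 -0.62 -1.05]
```

View pics/b3_wrist.png

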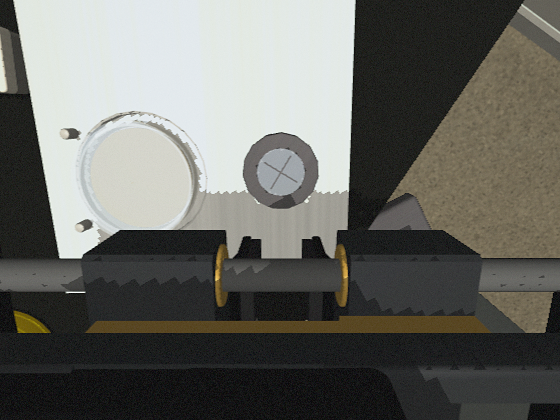

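Request:
servo_tool(commands=[0,0,4,0,0,0,0,0,3,0,0,0,4,0,0,0,0,0,4,0,0,0,0,0,4,0,0,0,0,0,4,0,0,0,0,0,5,0,0,0,0,0,5,0,0,0,0,0,6,0,0,0,0,0,6,0,0,0,0,0])

```text
time_s: 12.75
tool_pos: [0.4628, 0.0414, 0.0186]
tool_rot: [-180.0, 0.0, -29.3]
force: [-0.8, -0.8, 0.6]
grip_width: 0.0197
```

```bash
python3 look.py b4 wrist
```

```text
12.75 [0.4628 0.0414 0.0186] [-180.      0.    -29.31] [-0.84 -0.8   0.61]
```

View pics/b4_wrist.png

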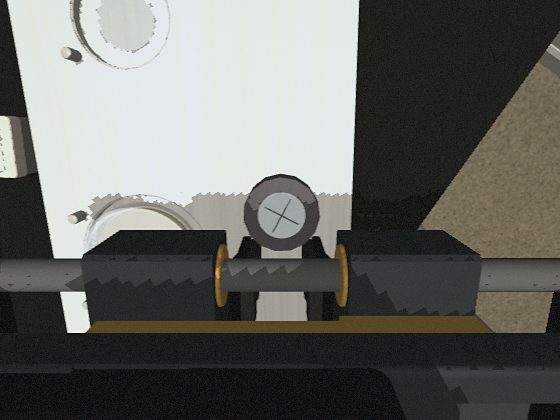

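Run:
```python
from h import *
o=dict(np.load("pics/b4_wrist.npz")); D=wrist(o,(281.5,212.5),.026); print(D)
R=Ro.from_euler('xyz',o['tool_rot'],degrees=True).as_matrix()
print((R.T@(D-o['tool_pos'])).round(4))
ex=np.array([.482,.876]);ey=np.array([-.876,.482]);org=np.array([.5297,.0519]); q=D[:2]-org; print(q@ex,q@ey)
```

```text
[0.48275031 0.02925755 0.026     ]
[ 0.0234  0.0008 -0.0074]
-0.042464540866368514 0.030214269620350693
```

Request:
servo_tool(commands=[6,0,0.5,0,0,0,6,0,0.5,0,0,0,6,0,0,0,0,0,6,0,0,0,0,0,6,0,0,0,0,0,6,0,0,0,0,0,6,0,0,0,0,0,4,0,0,0,0,0,3,0,0,0,0,0,2,0,0,0,0,0])

```text
time_s: 13.8
tool_pos: [0.507, 0.0165, 0.0175]
tool_rot: [180.0, 0.0, -29.3]
force: [-0.4, 0.1, 0.3]
grip_width: 0.02
```

```bash
python3 look.py b5 wrist top
```

```text
13.8 [0.507  0.0165 0.0175] [ 1.800e+02  1.000e-02 -2.931e+01] [-0.45  0.14  0.26]
```

View pics/b5_wrist.png

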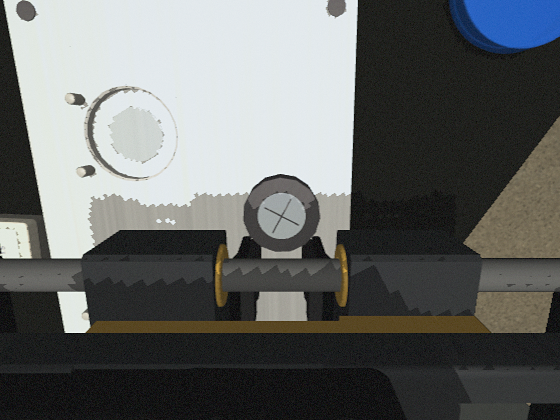

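Run:
```python
from h import *
o=dict(np.load("pics/b5_wrist.npz")); D=wrist(o,(281.5,212.5),.026)[:2]; S=wrist(o,(131,132.5),.014)[:2]; print(D,S)
S=(S+np.array([.5923,.0495]))/2
u=S-D; a=np.degrees(np.arctan2(u[1],u[0])); print(np.linalg.norm(u),a); u/=np.linalg.norm(u)
T=D-.045*u; print(T)
p=o['tool_pos']; b=np.radians(o['tool_rot'][2]); s=[p[0]-.02*np.cos(b),p[1]-.02*np.sin(b),.07]
plan((*T,.07),a,9,s,o['tool_rot'][2])
```

```text
[0.52715146 0.00426002] [0.59279194 0.0483964 ]
0.07920527114783094 34.347254322285636
[ 0.48999797 -0.02112931]
n 9 step 5.3 dyaw 7.07
3,5,-0,0,0,-7.1,
2,5,-0,0,0,-7.1,
1,5,-0,0,0,-7.1,
1,5,-0,0,0,-7.1,
0,5,-0,0,0,-7.1,
-1,5,-0,0,0,-7.1,
-1,5,-0,0,0,-7.1,
-2,5,-0,0,0,-7.1,
-2,5,-0,0,0,-7.1,
```

Request:
servo_tool(commands=[-8,0,0,0,0,0,-8,0,-5,0,0,0,-4,0,-20,0,0,0,0,0,-20,0,0,0,0,0,-8,0,0,0,3,5,0,0,0,-7.1,2,5,0,0,0,-7.1,1,5,0,0,0,-7.1,1,5,0,0,0,-7.1,0,5,0,0,0,-7.1])

```text
time_s: 14.9
tool_pos: [0.4888, 0.0002, 0.0704]
tool_rot: [-180.0, 0.0, 6.5]
force: [0.1, -0.2, -0.5]
grip_width: 0.0201
```

Request:
servo_tool(commands=[-1,5,0,0,0,-7.1,-1,5,0,0,0,-7.1,-2,5,0,0,0,-7.1,-2,5,0,0,0,-7.1,0,0,10,0,0,0,0,0,15,0,0,0,0,0,15,0,0,0,0,0,6,0,0,0,0,0,0,0,0,0])

```text
time_s: 15.8
tool_pos: [0.4882, -0.0207, 0.0233]
tool_rot: [-179.9, 0.1, 34.5]
force: [-1.1, -0.1, -0.6]
grip_width: 0.0201
```

```bash
python3 look.py b6 wrist
```

```text
15.8 [ 0.4882 -0.0207  0.0233] [-1.7994e+02  1.4000e-01  3.4510e+01] [-1.14 -0.1  -0.63]
```

View pics/b6_wrist.png

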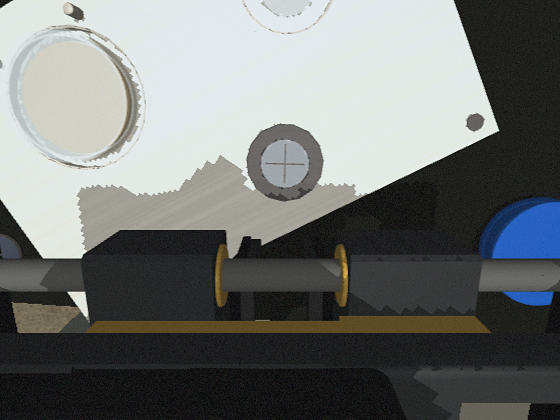

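Run:
```python
from h import *
o=dict(np.load("pics/b6_wrist.npz")); D=wrist(o,(285,162),.026)[:2]
R=Ro.from_euler('xyz',o['tool_rot'],degrees=True).as_matrix()[:2,:2]
for q in (D,np.array([.5925,.049])): print((R.T@(q-o['tool_pos'][:2])).round(4))
```

```text
[0.0465 0.0008]
[0.1254 0.0017]
```

Request:
servo_tool(commands=[0,1.5,4,0,0,0,0,0,2,0,0,0,4,0,0,0,0,0,5,0,0,0,0,0,5,0,0,0,0,0,5,0,0,0,0,0,5,0,0,0,0,0,5,0,0,0,0,0,5,0,0,0,0,0,5,0,0,0,0,0])

```text
time_s: 16.85
tool_pos: [0.5227, 0.0003, 0.0185]
tool_rot: [-180.0, 0.0, 34.6]
force: [-0.2, 0.3, 0.1]
grip_width: 0.0199
```

```bash
python3 look.py b7 wrist
```

```text
16.85 [5.227e-01 3.000e-04 1.850e-02] [-1.800e+02  1.000e-02  3.459e+01] [-0.23  0.25  0.05]
```

View pics/b7_wrist.png

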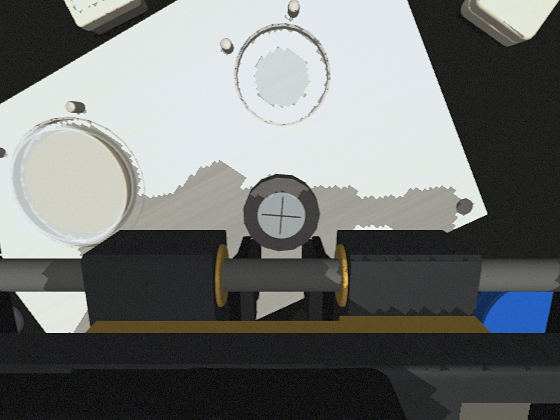

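Run:
```python
from h import *
o=dict(np.load("pics/b7_wrist.npz")); D=wrist(o,(281.5,213),.026)[:2]; S=wrist(o,(282.5,74),.014)[:2]
R=Ro.from_euler('xyz',o['tool_rot'],degrees=True).as_matrix()[:2,:2]
for q in (D,S,np.array([.5925,.049])): print((R.T@(q-o['tool_pos'][:2])).round(4))
```

```text
[ 0.0234 -0.0008]
[ 0.0855 -0.0004]
[ 0.0851 -0.0005]
```

Request:
servo_tool(commands=[5,0,0.8,0,0,0,5,0,0.7,0,0,0,5,0,0,0,0,0,5,0,0,0,0,0,5,0,0,0,0,0,5,0,0,0,0,0,5,0,0,0,0,0,3,0,0,0,0,0,2,0,0,0,0,0,1,0,0,0,0,0])

```text
time_s: 17.9
tool_pos: [0.5563, 0.0234, 0.017]
tool_rot: [-180.0, 0.0, 34.6]
force: [-0.5, -0.8, 0.4]
grip_width: 0.0199
```

```bash
python3 look.py b8 wrist
python3 - <<'E'
from h import *
wz("b8",[(282,185),(282,213),(282,235),(255,213),(310,213)])
E
```

```text
17.9 [0.5563 0.0234 0.017 ] [-180.      0.     34.59] [-0.53 -0.81  0.4 ]
(282, 185) [0.5863 0.0448 0.0263]
(282, 213) [0.5757 0.0375 0.027 ]
(282, 235) [0.5671 0.0315 0.027 ]
(255, 213) [0.5686 0.0476 0.0266]
(310, 213) [0.5829 0.0269 0.0264]
```

View pics/b8_wrist.png

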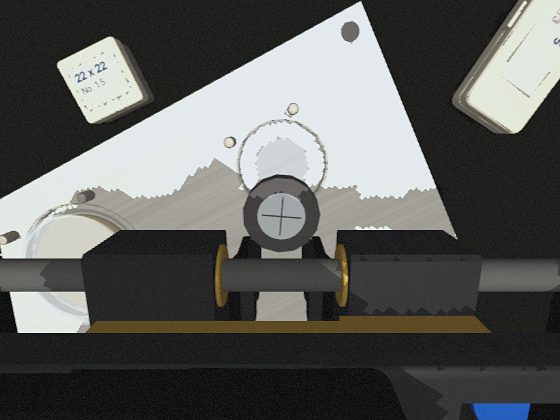

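Request:
servo_tool(commands=[3,0,0,0,0,0,3,0,0,0,0,0,2,0,0,0,0,0,2,0,0,0,0,0,1.5,0,0,0,0,0,1.5,0,0,0,0,0,1.5,0,0,0,0,0,1.5,0,0,0,0,0,1,0,0,0,0,0,0,0,0,0,0,0])

```text
time_s: 18.95
tool_pos: [0.5704, 0.0332, 0.0171]
tool_rot: [180.0, -0.0, 34.6]
force: [-0.3, -0.5, 1.0]
grip_width: 0.0198
```

```bash
python3 look.py b9 wrist
python3 - <<'E'
from h import *
wz("b9",[(282,185),(282,213),(282,235),(255,213),(310,213)])
E
```

```text
18.95 [0.5704 0.0332 0.0171] [ 1.80e+02 -1.00e-02  3.46e+01] [-0.27 -0.46  1.01]
(282, 185) [0.5995 0.054  0.0208]
(282, 213) [0.5892 0.0469 0.0241]
(282, 235) [0.5809 0.0411 0.026 ]
(255, 213) [0.582  0.0572 0.0238]
(310, 213) [0.5964 0.036  0.0233]
```

View pics/b9_wrist.png

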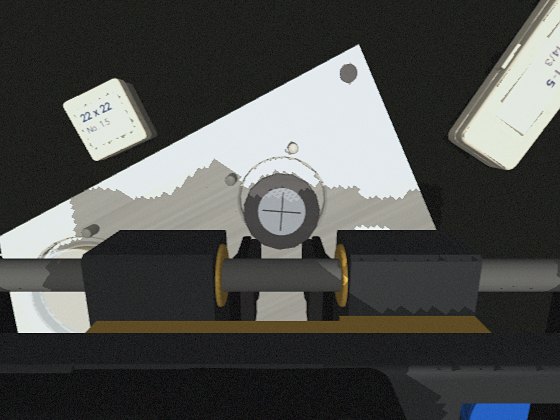

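Disc has tipped into the recess mouth; ~4 mm remain. Continue slowly.

Request:
servo_tool(commands=[1,0,0,0,0,0,1,0,0,0,0,0,1,0,0,0,0,0,1,0,0,0,0,0,0.5,0,0,0,0,0,0,0,0,0,0,0])

```text
time_s: 19.6
tool_pos: [0.574, 0.0356, 0.017]
tool_rot: [-180.0, -0.0, 34.6]
force: [0.4, -0.4, 0.4]
grip_width: 0.0203
```

```bash
python3 look.py c1 wrist
python3 - <<'E'
from h import *
wz("c1",[(282,185),(282,213),(282,235),(255,213),(310,213)])
E
```

```text
19.6 [0.574  0.0356 0.017 ] [-180.    -0.    34.6] [ 0.4  -0.4   0.38]
(282, 185) [0.6031 0.0564 0.0202]
(282, 213) [0.5921 0.0489 0.0209]
(282, 235) [0.583  0.0425 0.0204]
(255, 213) [0.5847 0.0594 0.0204]
(310, 213) [0.5995 0.0378 0.0202]
```

View pics/c1_wrist.png

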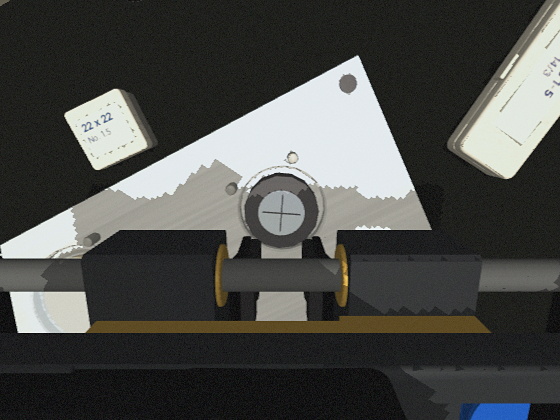

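Request:
servo_tool(commands=[-3,0,0,0,0,0,-8,0,0,0,0,0,-12,0,-5,0,0,0,-16,0,-25,0,0,0,-16,0,-35,0,0,0,-12,0,-40,0,0,0,-4,0,-30,0,0,0,0,0,-10,0,0,0,0,0,0,0,0,0])

```text
time_s: 20.55
tool_pos: [0.516, -0.005, 0.1636]
tool_rot: [180.0, -0.2, 34.6]
force: [-0.3, 0.3, -0.1]
grip_width: 0.0197
```

```bash
python3 look.py e1 wrist scene
python3 - <<'E'
from h import *
for l in ["vial","coverslip_box","slide_mailer"]: print(l,[(np.round(x['box']).tolist(),round(x['conf'],2)) for x in look_for("scene",l)])
E
```

```text
20.55 [ 0.516  -0.005   0.1636] [179.98  -0.21  34.57] [-0.25  0.25 -0.06]
vial [([328.0, 245.0, 14.0, 36.0], 0.91)]
coverslip_box [([230.0, 237.0, 18.0, 19.0], 0.69)]
slide_mailer [([218.0, 188.0, 35.0, 16.0], 0.95)]
```

View pics/e1_wrist.png

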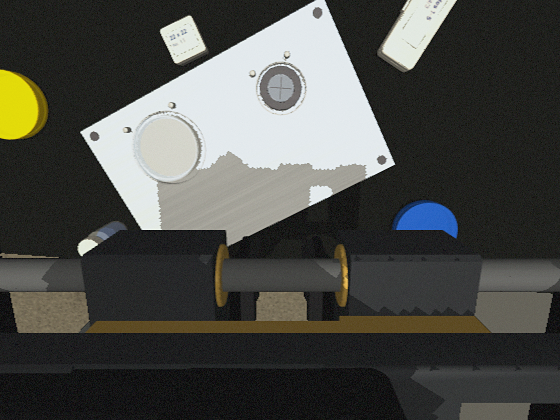

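View pics/e1_scene.png

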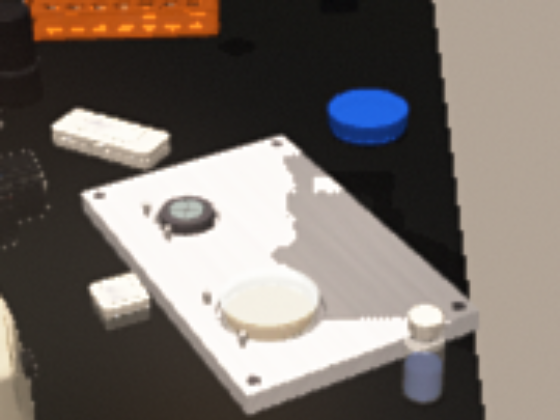

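Run:
```python
from h import *
wz("e1",[(167,130),(167,147),(167,165),(150,147),(184,147),(280,78),(280,97),(266,88),(294,88),(230,110)])
env.sign_off(); print(monitor.get_obs()['time_s'])
```

```text
(167, 130) [0.5087 0.1091 0.0244]
(167, 147) [0.4962 0.102  0.024 ]
(167, 165) [0.4829 0.0941 0.0245]
(150, 147) [0.488  0.1139 0.0244]
(184, 147) [0.5046 0.0898 0.0244]
(280, 78) [0.598  0.0538 0.0209]
(280, 97) [0.5856 0.0453 0.0207]
(266, 88) [0.5849 0.059  0.0202]
(294, 88) [0.5982 0.0397 0.0207]
(230, 110) [0.5524 0.0752 0.0143]
the job is handed in; nothing more can be done
the job is handed in; nothing more can be done
```

Both pieces are seated, and I signed the job off at about 21 s of the 58 s. With two fingertips I pushed the pale dish into the large recess first. I then pushed the dark disc into the small recess in two straight pushes.

- **Seating:** the last wrist depth reading, taken with the gripper clear, showed the dish top level at about 24.0–24.5 mm (24 mm expected). The disc top was level at about 20.2–20.9 mm (20 mm expected). Both sat within their recess rims in the picture.
- **Bystanders:** the vial, coverslip box and slide mailer were within 1–3 px of their first places in the scene camera. I did not measure them more finely than that.
- **Forces:** the wrist force readings between moves stayed under about 2 N.

No check failed or disagreed.

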